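# Wedge a whetstone tight in the sharpening board

### The arm

A 6-joint arm with a two-finger parallel gripper is mounted at the origin on the work surface. World frame = base frame: x ahead of the robot, y to its left, z up, the work surface at z = 0. Lengths are in mm, angles in degrees, forces in N, time in s.
With the tool pointing down it reaches from about 350 to 850 mm from the base axis. Payload 8.1 kg.
Tool frame: the origin (TCP) lies midway between the tips of the shut fingers; the grasp point (between the pads) lies 19 mm behind it (hold_point_z is the distance from the TCP to the grasp point, in mm); z points along the fingers, y is the direction in which the jaws open and shut (so a half turn about z gives the same grasp; the last joint's range is limited). The gripper opens to 85 mm and grips with 20 to 120 N. Pads are 22 mm wide; open, the fingers measure 114 mm over their backs; the gripper's body (76 mm by 85 mm) begins 54 mm behind the grasp point. The pads swing forward as they close: fully open they stand 13 mm farther back than shut.
Start: joints at [60.94, 7.471, 85.268, -0, 87.261, -4.893], TCP at [245.622, 547.426, 231.292] pointing down, gripper open.
Joint ranges: [-169.43, 169.43], [-51.17, 129.36], [1.28, 143.12], [-76.62, 256.62], [0, 156.53], [-152.29, 152.29]. Speed limits (degrees/s): [136.94, 136.94, 159.86, 180, 180, 180].

### API

Orientations are given as [roll, pitch, yaw] about the fixed x, y, z axes, in that order (R = Rz(yaw) Ry(pitch) Rx(roll)).
In Python, from bench import sense, snapshot, camera_params, hand_in, hold_point_z gives the robot as it stands.
- The arm moves only by the tool servo_tool, never from a script. Its argument "motion" is a list of rows, each a list of 7 numbers: the finger opening in mm, from 0 to 85.4, then the shift along the tool's x, y, z in mm, then the turn, a rotation vector about the tool's x, y, z in rad. A call has 1 to 10 rows; each row shifts and turns the pose as measured when the row begins, along the tool's axes as they then stand; what a row does not reach is not made up. A row lasts 1/10 s, in which the tool goes at most 50 mm and 8.59 degrees, less where a joint would pass 70% of its speed; a pose out of reach is approached as far as the arm can. A call with a gripper value outside its range is refused whole. The fingers move at their own pace and stop on an object; "force" is the grip in N (left out, the last holds). Time passes only in rows, so rows that do not move let the fingers close. It gives the time, the measured TCP pose, the force and the opening at its end, in the units of the state.
- sense(): the state, without advancing time (a new reading comes with each control period).
- snapshot(name): name is "side" or "top" or "wrist"; returns the picture (420x560x3 uint8, blue, green, red); there is no depth.
- camera_params(name): a dict with "fx", "fy", "cx", "cy" (pixels), "D" ([k1, k2, p1, p2, k3] as OpenCV has them; the pictures are not rectified), "R" (3x3) and "t" (3): a world point X has camera coordinates R X + t; the wrist camera has in their place "tool_from_camera" (4x4, takes a point from camera to tool coordinates, whose origin is the TCP and whose axes are the flange's). Camera axes: x right, y down, z forward; pixel columns grow to the right and rows downward; lengths in mm; the calibration is good to about 2 mm. A picture is of the moment at which its call begins: read the wrist's pose just before it. camera_params takes no time and is no camera call.
- hand_in(): hands the job in, once; it reports no verdict.
The state is a dict: "time": time; "joint_pos": joint angles; "qd": joint speeds; "joint_efforts": joint torques, N m; "tool_pos": TCP position; "tcp_rot": TCP orientation; "ft_force": force on the tool from outside, world axes, zero at the start; "wrist_torque": the same for the moment, N m; "finger_gap": finger opening in mm.
Only numpy, scipy, OpenCV 4.12 (cv2) and the standard library are available. Lean on these libraries where they do the work, as an engineer would, in place of code of your own. Each camera call takes 0.05 s, during which the arm holds its last target. There are 200 camera calls.

### The job

Fix the loose whetstone in the sharpening board: start the wooden wedge by hand, thin end first and straight side to the stone, in the gap between the stone's end and the sloping cleat. Then drive it in with several light taps of the wooden mallet on its thick end until it stops moving forward and grips the stone firmly; do not force it tight by hand, strike the stone or hit hard enough to crack it. Stand the mallet back upright on the steel bench and do not disturb the stones, block and bowl lying around.

Things in the scene. Friction and masses are not known exactly. Their poses are not given: they have to be found in the camera images.
- holder: Fixed wooden sharpening board 190 (x) x 300 (y) x 20 mm (z) on the bench; origin: centre of its underside. The whetstone lies on it along y, between two low strips (10 mm high, outer faces x = +-43, y -90 to +60), a stop block at the -y end and a sloping cleat at the +y end. The wedge is driven along +x into the gap between the stone's +y end and the cleat.
- cleat_face (a point): Foot of the fixed sloping cleat's inner face at the board's x = 0. The face, in the board's frame, is the line y = 88 + (18 - x)/6 mm for x from -41 to +41; the cleat is 84 long, 30 wide, 26 mm high above the board. So the gap is widest at the board's -x side and narrows 1 in 6 towards +x.
- stop_nominal (a point): Nominal place of the stop block's face (board y = -100, z = 20 mm). The block (64 x 30 x 18 mm, two wing nuts on top) is clamped up to 3 mm either way of it, each time differently. At nominal the wedge binds with its thin end at board x = +18; each mm of the setting shifts that by 6 mm, so where it stops must be felt.
- slot_mouth (a point): Point on the board's top about the middle of the gap's mouth, level with the stone's long side at the board's -x side (board x = -32.5, y = 90, z = 20 mm). The mouth is 11 to 20 mm wide here.
- whetstone: Plain dark grey stone block 65 (x) x 180 (y) x 22 mm, about 0.48 kg, loose, lying on the board along the board's y; origin: centre of its underside, so its end towards the wedge is 90 mm along its +y. It has up to 2.5 mm of play to the stop and about 1.5 mm to each side strip.
- wedge: Plain beech wedge, 90 mm long (x), 28 mm high (z), 30 g, lying on its underside; 8 mm thick at the thin end (+x), 23 mm at the thick end (-x). Origin: underside, half length. The straight side, for the stone, is the plane y = -7.75 mm; the sloping side runs from y = 15.25 mm (thick end) to 0.25 mm (thin end). In place its axes are parallel to the board's.
- wedge_tip (a point): Middle of the lower edge of the wedge's thin end. The wedge counts as started when this is about 10 mm or more past the stone's side (board x = -22 or more), with the wedge lying on the board and let go; it does not tip off there.
- wedge_tail (a point): Centre of the wedge's thick end face, where the mallet strikes, 14 mm above its underside. Friction (about 0.6) holds the wedge. It first pushes the loose stone (5 to 12 N) up to the stop, then resistance climbs within 1 to 2 mm: repeated taps reaching 18 to 22 N without moving it on leave it firm; over 35 N is too hard. When tight, this end is still 10 mm or more outside cleat and stone.
- mallet: Small wooden mallet standing upright on its head, about 0.22 kg: head a block 76 (x) x 44 (y) x 44 mm high with striking faces at x = +-38 mm, above it an upright handle of rectangular section 26 (x) x 22 (y) mm from z = 44 to 134 mm. Origin: centre of the head's underside; z along the handle.
- spacer: Bystander: plain straight beech block 90 x 22 x 28 mm, not tapered. Origin: centre of its underside.
- spare_stone: Bystander: brownish spare whetstone 180 x 65 x 25 mm lying on the bench. Origin: centre of its underside.
- dressing_stone: Bystander: small pale stone 70 x 24 x 24 mm on the bench. Origin: centre of its underside.
- water_bowl: Bystander: empty steel bowl 150 mm across, 55 mm high. Origin: centre of its underside.
Things that resemble listed ones, but are neither listed nor needed, are in the scene too. Leave any turquoise look-alike of the whetstone alone.

How it is judged:
By the outcome, as a careful person would: the job done as asked, in the order asked, and still so for the second after the job is handed in, with the robot touching nothing.
It also fails if it takes over 64 s, if anything falls off the work surface, if the arm or the gripper's body presses on something with over 40 N, if the wrist force passes 120 N, or if a joint passes its speed limit or range.

## Working session

There is one attempt and no reset: what is moved stays moved. The work goes in short steps, Python scripts to look and compute and a tool call to move; the robot and the scene stay as the last step left them, time stands still between calls to the robot, and variables do not carry over. Pictures are saved under pics/ and viewed, about 8 in all and at most 12, crops included, and the job is handed in when it is done.

Besides the shell and the picture viewer there is one more tool, called after "Call:" in YAML: its name, and indented under it one key for each argument. servo_tool: Moves the arm, as the interface text tells. Its arguments: {"type":"object","properties":{"motion":{"type":"array"},"force":{"type":"number"}},"required":["motion"]}

```bash
mkdir -p pics; ls; cat > h.py <<'E'
import numpy as np, cv2
from scipy.spatial.transform import Rotation as Ro
from bench import sense, snapshot, camera_params, hand_in, hold_point_z
def ray(name,px,st=None):
    c=camera_params(name)
    K=np.array([[c['fx'],0,c['cx']],[0,c['fy'],c['cy']],[0,0,1]])
    u=cv2.undistortPoints(np.array(px,float).reshape(-1,1,2),K,np.array(c['D'],float))[:,0]
    d=np.c_[u,np.ones(len(u))]
    if name=='wrist':
        st=st or sense(); T=np.array(c['tool_from_camera']); R=Ro.from_euler('xyz',st['tcp_rot'],degrees=True).as_matrix()
        return R@T[:3,3]+np.array(st['tool_pos']), d@T[:3,:3].T@R.T
    R=np.array(c['R']);t=np.array(c['t']); return -R.T@t, d@R
def onz(name,px,z,st=None):
    o,d=ray(name,px,st); return o+d*((z-o[2])/d[:,2])[:,None]
E
python3 - <<'E'
from h import *
print(sense(), hold_point_z)
for n in ['top','side']:
    cv2.imwrite(f'pics/{n}0.png',snapshot(n))
    c=camera_params(n);print(n,-np.array(c['R']).T@np.array(c['t']),c['fx'])
print(camera_params('wrist'))
E
```

```text
pics
{'time': 0.0, 'joint_pos': array([ 6.09394416e+01,  7.51389775e+00,  8.53298831e+01,  1.18185101e-03,
        8.72627869e+01, -4.89383084e+00]), 'qd': array([-0.02091735, -0.0144988 ,  0.04176184, -0.01906187,  0.00998089,
       -0.01069354]), 'joint_efforts': array([-3.78062959e-04, -5.69386983e+01, -5.00550771e+01, -4.39861617e-05,
        1.45632739e-02,  6.89975650e-05]), 'tool_pos': array([245.34356347, 546.93333909, 230.25127837]), 'tcp_rot': array([-1.79893921e+02, -1.02673461e-02,  1.55833205e+02]), 'ft_force': array([-0.39851804,  0.47468324, -0.42296452]), 'wrist_torque': array([-0.00244125, -0.03202707,  0.06114067]), 'finger_gap': 85.37664101879562} 18.700000000000003
top [ 387.28792781   59.20835557 1123.61636236] 458.92921582002174
side [ -132.53457904 -1140.82495402   950.70688425] 545.2343862202245
{'fx': 308.1300314443487, 'fy': 308.1300314443487, 'cx': 279.097823668996, 'cy': 204.92886427978596, 'D': array([-0.02228458,  0.        ,  0.        ,  0.        ,  0.        ]), 'tool_from_camera': array([[-1.61513149e-04, -9.45693207e-01, -3.25060506e-01,
         8.43910043e+01],
       [ 9.99999976e-01, -1.05424740e-04, -1.90160550e-04,
         2.84687218e-01],
       [ 1.45564120e-04, -3.25060529e-01,  9.45693201e-01,
        -1.41757334e+02],
       [ 0.00000000e+00,  0.00000000e+00,  0.00000000e+00,
         1.00000000e+00]])}
```

View pics/top0.png

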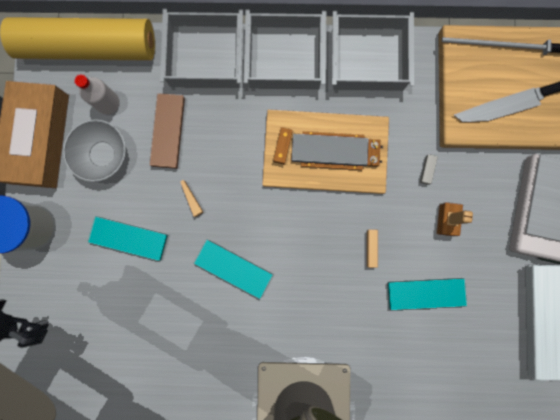

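View pics/side0.png

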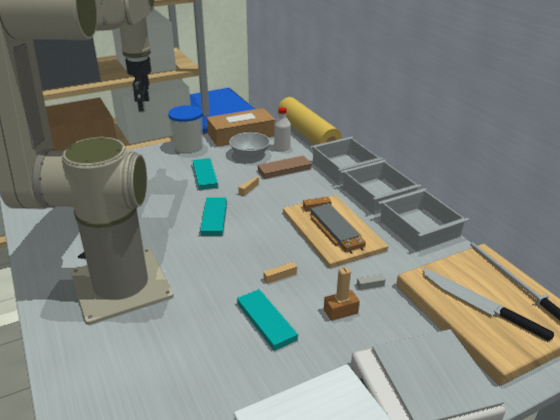

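The top view shows the board at (326,150), with its cleat on the left at (284,145) and its wing-nut stop on the right at (375,152). The wedge is at (191,198), the straight spacer at (372,248), and the mallet at (452,218). Board +x is therefore up in the image (world +x). Next I'll measure each of these.

```bash
python3 - <<'E'
from h import *
im=cv2.imread('pics/top0.png')
a=cv2.resize(im[100:200,255:395],None,fx=4,fy=4,interpolation=cv2.INTER_CUBIC)
b=cv2.resize(im[172:222,170:215],None,fx=4,fy=4,interpolation=cv2.INTER_CUBIC)
m=cv2.resize(im[195:245,430:480],None,fx=4,fy=4,interpolation=cv2.INTER_CUBIC)
c=np.zeros((600,570,3),np.uint8); c[:400,:560]=a; c[400:600,:180]=b; c[400:600,200:400]=m
cv2.imwrite('pics/crop.png',c)
hsv=cv2.cvtColor(im,cv2.COLOR_BGR2HSV)
wood=cv2.inRange(hsv,(5,70,60),(28,255,255))
def comp(x0,y0,x1,y1,z,mask=wood):
    s=np.zeros_like(mask); s[y0:y1,x0:x1]=mask[y0:y1,x0:x1]
    cs,_=cv2.findContours(s,cv2.RETR_EXTERNAL,cv2.CHAIN_APPROX_NONE); k=max(cs,key=cv2.contourArea)
    P=onz('top',k.reshape(-1,2),z)[:,:2].astype(np.float32)
    r=cv2.minAreaRect(P); print(z,r, cv2.boxPoints(r).round(0).tolist()); return P
comp(255,100,395,200,20)
P=comp(170,172,215,222,28)
print(P.mean(0)); comp(360,220,385,275,28); 
comp(430,195,480,245,44); 
dark=((im.max(2)<115)).astype(np.uint8)*255
comp(285,125,375,172,42,dark)
E
```

```text
20 ((617.0908203125, -43.73051452636719), (298.99114990234375, 191.11190795898438), 87.55863189697266) [[515.0, -189.0], [706.0, -197.0], [719.0, 102.0], [528.0, 110.0]]
28 ((495.57940673828125, 281.36712646484375), (92.47748565673828, 23.521841049194336), 28.292953491210938) [[449.0, 270.0], [460.0, 249.0], [542.0, 293.0], [531.0, 314.0]]
[493.3829 279.9721]
28 ((382.87548828125, -156.06063842773438), (87.75889587402344, 23.76508903503418), 0.24926719069480896) [[339.0, -144.0], [339.0, -168.0], [427.0, -168.0], [427.0, -144.0]]
44 ((454.4407958984375, -346.4543762207031), (78.9215316772461, 77.03059387207031), 83.56893157958984) [[412.0, -381.0], [488.0, -390.0], [497.0, -312.0], [421.0, -303.0]]
42 ((584.077392578125, -58.707061767578125), (197.8477325439453, 9.475117683410645), 87.8253173828125) [[576.0, -157.0], [585.0, -158.0], [593.0, 40.0], [583.0, 40.0]]
```

View pics/crop.png

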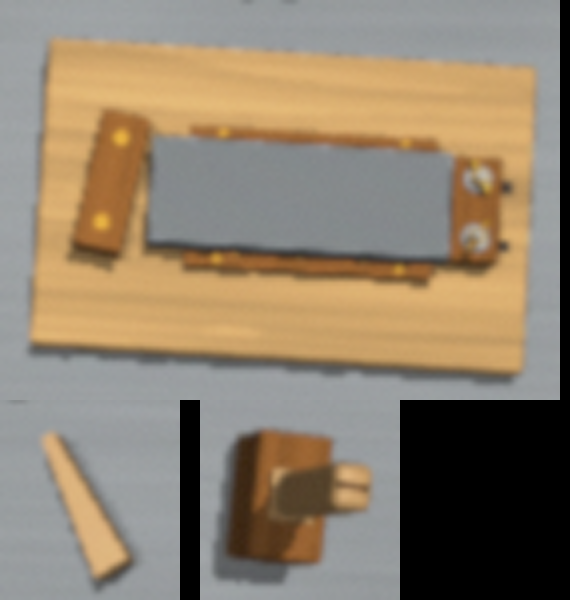

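The montage confirms that the cleat slope narrows towards +x. The wedge's thin end is at the upper left, and the mallet's striking faces point along ±x. I'll go above the wedge for a close look.

Call:
servo_tool:
  motion:
    - [85, -34, -14, 9, 0, 0, 0]
    - [85, -34, -14, 9, 0, 0, 0]
    - [85, -34, -14, 9, 0, 0, 0]
    - [85, -34, -14, 9, 0, 0, 0]
    - [85, -34, -14, 9, 0, 0, 0]
    - [85, -34, -14, 9, 0, 0, 0]
    - [85, -34, -14, 9, 0, 0, 0]
    - [85, -34, -14, 9, 0, 0, 0]
    - [85, -34, -14, 9, 0, 0, 0]
    - [85, -34, -14, 9, 0, 0, 0]

```text
time: 1.1
tool_pos: [502.0, 273.2, 133.5]
tcp_rot: [-179.8, -0.2, 156.3]
ft_force: [0.9, 0.4, 1.3]
finger_gap: 84.7
```

Call:
servo_tool:
  motion:
    - [85, 0, 0, 0, 0, 0, 0.149]
    - [85, 0, 0, 0, 0, 0, 0.149]
    - [85, 0, 0, 0, 0, 0, 0.149]
    - [85, 0, 0, 0, 0, 0, 0.149]
    - [85, 0, 0, 0, 0, 0, 0.149]
    - [85, 0, 0, 0, 0, 0, 0.149]
    - [85, 0, 0, 0, 0, 0, 0.149]
    - [85, 0, 0, 0, 0, 0, 0.149]
    - [85, 0, 0, 0, 0, 0, 0.149]
    - [85, 0, 0, 0, 0, 0, 0.149]

```text
time: 2.1
tool_pos: [501.2, 264.8, 125.1]
tcp_rot: [-179.2, 0.8, 70.1]
ft_force: [-0.1, -0.4, 0.0]
finger_gap: 85.1
```

Call:
servo_tool:
  motion:
    - [85, 0, 0, 0, 0, 0, 0.149]
    - [85, 0, 0, 0, 0, 0, 0.149]
    - [85, 0, 0, 0, 0, 0, 0.149]
    - [85, 0, 0, 0, 0, 0, 0.149]
    - [85, 0, 0, 0, 0, 0, 0.149]
    - [85, 0, 0, 0, 0, 0, 0]

```text
time: 2.7
tool_pos: [498.8, 263.8, 121.7]
tcp_rot: [-180.0, 1.5, 27.0]
ft_force: [-0.7, 0.2, 0.3]
finger_gap: 84.7
```

```bash
cat >> h.py <<'E'
def yaw(st): return st['tcp_rot'][2]
def local(st,dx,dy):
    a=np.radians(yaw(st)); return dx*np.cos(a)+dy*np.sin(a), dx*np.sin(a)-dy*np.cos(a)
E
python3 - <<'E'
from h import *
s=sense(); im=snapshot('wrist'); cv2.imwrite('pics/w1.png',im)
print(s['time'],s['tool_pos'],s['tcp_rot'],s['ft_force'])
hsv=cv2.cvtColor(im,cv2.COLOR_BGR2HSV)
wood=cv2.inRange(hsv,(5,60,60),(28,255,255))
cs,_=cv2.findContours(wood,cv2.RETR_EXTERNAL,cv2.CHAIN_APPROX_NONE)
for k in sorted(cs,key=cv2.contourArea)[-2:]:
    if cv2.contourArea(k)<300: continue
    p=cv2.approxPolyDP(k,4,True).reshape(-1,2)
    print(p.tolist()); print(onz('wrist',p,28,s).round(1).tolist())
E
```

```text
2.7 [498.77049117 263.8417822  121.69046925] [-179.97622246    1.47901502   26.98565796] [-0.65277423  0.2344935   0.28594102]
[[175, 36], [256, 86], [302, 0], [190, 0]]
[[575.6, 382.6, 28.0], [571.6, 320.0, 28.0], [632.9, 316.0, 28.0], [599.9, 381.3, 28.0]]
[[559, 92], [443, 234], [450, 245], [558, 307], [559, 197], [539, 215], [554, 233], [518, 204], [522, 200], [525, 207], [522, 204], [525, 207], [528, 201], [534, 213], [537, 203], [542, 208], [559, 189], [549, 183], [558, 179], [559, 186], [559, 177], [551, 175], [559, 175]]
[[668.7, 123.6, 28.0], [538.3, 129.5, 28.0], [532.6, 117.6, 28.0], [526.7, -17.1, 28.0], [608.6, 64.4, 28.0], [589.0, 68.0, 28.0], [582.5, 44.2, 28.0], [588.3, 90.8, 28.0], [592.5, 90.3, 28.0], [589.0, 83.7, 28.0], [589.8, 87.8, 28.0], [589.0, 83.7, 28.0], [594.1, 85.2, 28.0], [588.4, 73.1, 28.0], [596.2, 77.2, 28.0], [594.8, 70.2, 28.0], [613.7, 69.5, 28.0], [613.6, 80.6, 28.0], [619.5, 76.4, 28.0], [615.6, 71.3, 28.0], [621.1, 76.9, 28.0], [619.3, 83.9, 28.0], [622.4, 78.1, 28.0]]
```

View pics/w1.png

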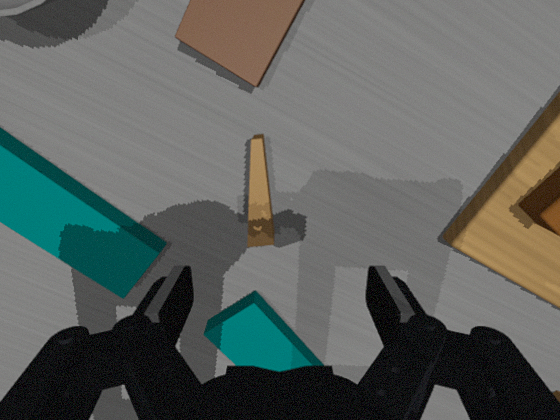

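The wrist view shows the wedge with its thin end at (257,136) and thick end at (260,245). Turquoise look-alikes lie to the left and below, so I'll narrow the jaws before descending.

```bash
python3 - <<'E'
from h import *
s=sense(); im=cv2.imread('pics/w1.png')
hsv=cv2.cvtColor(im,cv2.COLOR_BGR2HSV)
wood=cv2.inRange(hsv,(5,60,30),(28,255,255)); w=np.zeros_like(wood); w[125:255,225:300]=wood[125:255,225:300]
cs,_=cv2.findContours(w,cv2.RETR_EXTERNAL,cv2.CHAIN_APPROX_NONE); k=max(cs,key=cv2.contourArea)
P=onz('wrist',k.reshape(-1,2),28,s)[:,:2]
a=np.radians(27);u=np.array([np.cos(a),np.sin(a)]);v=np.array([-u[1],u[0]])
q=(P-s['tool_pos'][:2])@np.c_[u,v]
L=[];Rr=[]
for x in range(int(q[:,0].min())+3,int(q[:,0].max())-2,8):
    m=abs(q[:,0]-x)<2; print(x,q[m,1].min().round(1),q[m,1].max().round(1)); L.append((x,q[m,1].max()));Rr.append((x,q[m,1].min()))
L=np.array(L)
print(q.min(0),q.max(0))
t=cv2.inRange(hsv,(80,100,30),(100,255,255)); 
cs,_=cv2.findContours(t,cv2.RETR_EXTERNAL,cv2.CHAIN_APPROX_NONE)
for k in sorted(cs,key=cv2.contourArea)[-2:]:
    p=onz('wrist',k.reshape(-1,2),22,s)[:,:2]; p=(p-s['tool_pos'][:2])@np.c_[u,v]
    print('turq tool-ish x,left',cv2.approxPolyDP(p.astype(np.float32),5,True).reshape(-1,2).round(0).tolist())
E
```

```text
-34 5.6 27.7
-26 5.6 26.6
-18 5.6 26.4
-10 6.4 26.1
-2 7.2 25.9
6 7.9 25.6
14 8.7 24.6
22 9.4 24.4
30 10.1 24.1
38 11.6 23.1
46 12.2 22.9
[-37.10962245   4.76591383] [56.76300182 27.77920641]
turq tool-ish x,left [[-123.0, 70.0], [-140.0, 74.0], [-181.0, 45.0], [-188.0, -4.0], [-179.0, -46.0], [-87.0, 23.0]]
turq tool-ish x,left [[61.0, 217.0], [-18.0, 242.0], [-95.0, 146.0], [-38.0, 99.0]]
```

Call:
servo_tool:
  motion:
    - [45, -5, -8, 15, 0, 0.026, -0.023]
    - [45, -5, -8, 15, 0, 0, 0]
    - [45, 0, 0, 15, 0, 0, 0]
    - [45, 0, 0, 10, 0, 0, 0]
    - [45, 0, 0, 0, 0, 0, 0]

```text
time: 3.25
tool_pos: [481.2, 273.1, 63.0]
tcp_rot: [-180.0, 0.1, 29.4]
ft_force: [-0.1, 0.1, -0.2]
finger_gap: 45.0
```

Call:
servo_tool:
  motion:
    - [45, 0, 0, 20, 0, 0, 0.02]
    - [45, 0, 0, 20, 0, 0, 0]
    - [45, 0, 0, 12, 0, 0, 0]
    - [45, 0, 0, 4, 0, 0, 0]
    - [45, 0, 0, 0, 0, 0, 0]
  force: 30

```text
time: 3.75
tool_pos: [483.6, 273.3, 6.3]
tcp_rot: [180.0, -0.0, 28.3]
ft_force: [0.0, -0.2, 0.1]
finger_gap: 45.0
```

Call:
servo_tool:
  motion:
    - [5, 0, 0, 0, 0, 0, 0]
    - [5, 0, 0, 0, 0, 0, 0]
    - [5, 0, 0, 0, 0, 0, 0]
    - [5, 0, 0, 0, 0, 0, 0]
    - [5, 0, 0, 0, 0, 0, 0]
  force: 30

```text
time: 4.25
tool_pos: [486.0, 274.3, 9.8]
tcp_rot: [180.0, -0.3, 28.3]
ft_force: [-0.6, -0.1, 0.5]
finger_gap: 18.8
```

Call:
servo_tool:
  motion:
    - [5, 0, 0, -25, 0, 0, 0]
    - [5, 0, 0, -30, 0, 0, 0]
    - [5, 0, 0, -30, 0, 0, 0]
    - [5, -15, 35, -5, 0, 0, 0]
    - [5, -18, 42, 0, 0, 0, 0]
    - [5, -18, 42, 0, 0, 0, 0]
    - [5, -18, 42, 0, 0, 0, 0]
    - [5, -18, 42, 0, 0, 0, 0]
    - [5, 0, 0, 0, 0, 0, 0.124]
    - [5, 0, 0, 0, 0, 0, 0.124]

```text
time: 5.25
tool_pos: [507.4, 46.2, 106.4]
tcp_rot: [179.9, -0.7, 14.1]
ft_force: [0.4, -0.3, -0.4]
finger_gap: 18.7
```

Call:
servo_tool:
  motion:
    - [5, 0, 0, 0, 0, 0, 0.124]
    - [5, 0, 0, 0, 0, 0, 0.124]
    - [5, 0, 0, 0, 0, 0, 0.124]
    - [5, 0, 0, 0, 0, 0, 0]

```text
time: 5.65
tool_pos: [507.7, 44.4, 107.2]
tcp_rot: [-179.8, -0.7, -8.4]
ft_force: [-0.2, 0.5, -0.8]
finger_gap: 18.9
```

```bash
python3 - <<'E'
from h import *
s=sense(); im=snapshot('wrist'); cv2.imwrite('pics/w2.png',im)
print(s['time'],s['tool_pos'],s['tcp_rot'],s['ft_force'],s['finger_gap'])
E
```

```text
5.65 [507.66424696  44.37952812 107.19488062] [-179.81883544   -0.72518617   -8.44107745] [-0.17180968  0.5333518  -0.81143259] 18.89736460015621
```

View pics/w2.png

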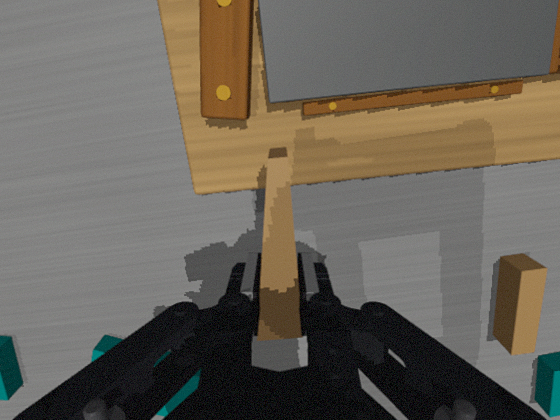

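The mouth is visible. The stone's top corner is near (268,103), the cleat's inner edge near (249,60), and the wedge tip at (268–288,157). I'll measure them.

```bash
cat > meas.py <<'E'
from h import *
import sys
C=np.array([617.1,-43.7]);A=np.radians(-2.44);RB=np.array([[np.cos(A),-np.sin(A)],[np.sin(A),np.cos(A)]])
def tob(P): return (np.asarray(P)[:,:2]-C)@RB
E
python3 - <<'E'
from meas import *
s=sense(); im=cv2.imread('pics/w2.png')
S=cv2.cvtColor(im,cv2.COLOR_BGR2HSV)[...,1].astype(int); g=im.astype(int)
for r in (10,30,50,70,90,110): print(r,[(c,S[r,c]) for c in range(240,276,2)])
print('V');
for r in (10,50,90): print(r,[(c,g[r,c].max()) for c in range(240,276,2)])
print('wedge')
for r in (165,200,235):
    print(r,[(c,S[r,c],g[r,c].max()) for c in range(256,304,3)])
print('col')
for c in (275,282): print([(r,S[r,c],g[r,c].max()) for r in range(90,165,3)])
q=lambda p,z: tob(onz('wrist',p,z,s)).round(1).tolist()
print('board corner',q([[197,194]],20),'stone corner',q([[268,103],[260,10]],42))
print('cleat',q([[251,30],[248,118],[203,117]],46),'tip top',q([[268,157],[288,157]],125.4), 'tip low', q([[270,149],[287,149]],97.4))
E
```

```text
10 [(240, np.int64(172)), (242, np.int64(180)), (244, np.int64(201)), (246, np.int64(175)), (248, np.int64(177)), (250, np.int64(173)), (252, np.int64(134)), (254, np.int64(133)), (256, np.int64(125)), (258, np.int64(129)), (260, np.int64(5)), (262, np.int64(6)), (264, np.int64(7)), (266, np.int64(0)), (268, np.int64(9)), (270, np.int64(9)), (272, np.int64(7)), (274, np.int64(4))]
30 [(240, np.int64(179)), (242, np.int64(177)), (244, np.int64(177)), (246, np.int64(172)), (248, np.int64(181)), (250, np.int64(245)), (252, np.int64(171)), (254, np.int64(126)), (256, np.int64(119)), (258, np.int64(124)), (260, np.int64(134)), (262, np.int64(0)), (264, np.int64(0)), (266, np.int64(7)), (268, np.int64(7)), (270, np.int64(9)), (272, np.int64(15)), (274, np.int64(9))]
50 [(240, np.int64(183)), (242, np.int64(179)), (244, np.int64(173)), (246, np.int64(176)), (248, np.int64(255)), (250, np.int64(169)), (252, np.int64(147)), (254, np.int64(116)), (256, np.int64(126)), (258, np.int64(125)), (260, np.int64(127)), (262, np.int64(130)), (264, np.int64(8)), (266, np.int64(7)), (268, np.int64(2)), (
[... 5534 characters left out ...]
2), np.int64(163)), (126, np.int64(122), np.int64(167)), (129, np.int64(126), np.int64(166)), (132, np.int64(122), np.int64(165)), (135, np.int64(121), np.int64(171)), (138, np.int64(124), np.int64(169)), (141, np.int64(126), np.int64(158)), (144, np.int64(129), np.int64(154)), (147, np.int64(125), np.int64(120)), (150, np.int64(131), np.int64(97)), (153, np.int64(133), np.int64(96)), (156, np.int64(138), np.int64(96)), (159, np.int64(115), np.int64(169)), (162, np.int64(116), np.int64(171))]
board corner [[-92.0, 146.2]] stone corner [[-30.6, 82.8], [22.2, 81.7]]
cleat [[11.3, 88.1], [-38.4, 96.4], [-34.9, 125.0]] tip top [[-51.6, 82.0], [-52.4, 73.9]] tip low [[-52.4, 82.1], [-53.2, 73.8]]
```

```bash
python3 - <<'E'
from meas import *
s=sense()
q=lambda p,z: tob(onz('wrist',p,z,s))
p=q([[288,159],[290.7,200],[293.7,235]],125.4); print(p, np.degrees(np.arctan2(*(p[0]-p[2])[::-1])))
p=q([[263.5,50],[265.3,70],[267.5,90],[259.3,10]],42); print(p, np.degrees(np.polyfit(p[:,0],p[:,1],1)[0]))
p=q([[255,180],[272,101.5],[540,77]],42); print(p)
d=RB@np.array([0,11.]); print('board +y 11 in tool',local(s,*d))
E
```

```text
[[-53.24618639  73.99790489]
 [-70.74654958  74.45545922]
 [-86.97654101  74.57103396]] -0.9734471377814098
[[  0.45843785  82.09245719]
 [-10.95203169  82.28560589]
 [-22.78481779  82.23301972]
 [ 22.22972361  82.07881046]] -0.2460954184927731
[[-80.23170022  97.41869872]
 [-29.98888044  80.13689244]
 [-31.28537368 -90.82940462]]
board +y 11 in tool (np.float64(-1.1029747243407448), np.float64(-10.944562428780122))
```

Call:
servo_tool:
  motion:
    - [5, -1, -9, 15, 0, 0, -0.017]
    - [5, 0, 0, 20, 0, 0, 0]
    - [5, 0, 0, 20, 0, 0, 0]
    - [5, 0, 0, 15, 0, 0, 0]
    - [5, 0, 0, 0, 0, 0, 0]

```text
time: 6.2
tool_pos: [508.5, 56.6, 31.9]
tcp_rot: [-179.8, -0.8, -6.0]
ft_force: [-1.6, 0.3, -1.2]
finger_gap: 18.8
```

```bash
python3 - <<'E'
from h import *
s=sense(); im=snapshot('wrist'); cv2.imwrite('pics/w3f.png',im); cv2.imwrite('pics/w3.png',cv2.resize(im[0:260,180:400],None,fx=2.3,fy=2.3,interpolation=cv2.INTER_CUBIC))
print(s['time'],s['tool_pos'],s['tcp_rot'],s['ft_force'],s['finger_gap'])
E
```

```text
6.2 [508.53321217  56.63612471  31.92198971] [-179.79684379   -0.77712319   -6.03727261] [-1.59507741  0.31912464 -1.24871677] 18.813135210103145
```

View pics/w3.png

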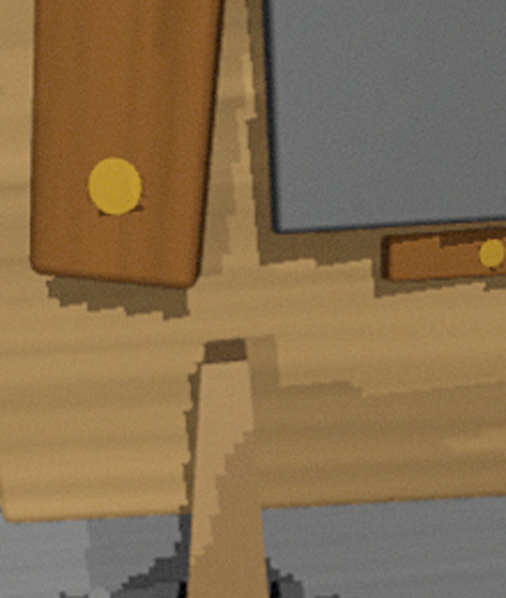

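The close view shows the wedge tip in front of the mouth. Its straight side is left of the stone's corner, about 12 px away, and its left side is right of the cleat.

```bash
python3 - <<'E'
from meas import *
s=sense()
f=lambda L:np.array(L)/2.3+[180,0]
q=lambda p,z: tob(onz('wrist',f(p),z,s)).round(1).tolist()
for z in(49,51): print('wedge R',q([[247,360],[265,510]],z),'L',q([[200,362],[190,540]],z))
print('stone',q([[276,230],[270,100],[266,10]],42),'cleat',q([[195,284],[222,10]],46))
for d in ([0,1],[1,0]): print(d,np.round(local(s,*(RB@np.array(d,float))),3))
E
```

```text
wedge R [[-51.5, 88.7], [-80.5, 86.8]] L [[-51.3, 97.1], [-85.9, 101.7]]
wedge R [[-51.2, 88.7], [-79.7, 86.9]] L [[-51.0, 97.0], [-85.0, 101.5]]
stone [[-29.7, 82.2], [-8.5, 82.3], [5.0, 82.3]] cleat [[-37.9, 97.2], [4.4, 89.6]]
[0, 1] [-0.063 -0.998]
[1, 0] [ 0.998 -0.063]
```

Call:
servo_tool:
  motion:
    - [5, 0, 3, 0, 0, 0, 0.035]
    - [5, 8, -0.5, 0, 0, 0, 0]
    - [5, 5, -0.3, 0, 0, 0, 0]
    - [5, 0, 0, 0, 0, 0, 0]

```text
time: 6.65
tool_pos: [524.7, 52.9, 35.5]
tcp_rot: [-179.7, -1.1, -8.0]
ft_force: [0.2, 0.5, -0.6]
finger_gap: 18.8
```

```bash
python3 - <<'E'
from meas import *
s=sense(); im=snapshot('wrist'); cv2.imwrite('pics/w4f.png',im); cv2.imwrite('pics/w4.png',cv2.resize(im[0:260,180:400],None,fx=2.3,fy=2.3,interpolation=cv2.INTER_CUBIC))
print(s['time'],s['tool_pos'],s['tcp_rot'],s['ft_force'],s['finger_gap'],tob([s['tool_pos']]))
E
```

```text
6.65 [524.73084966  52.89857179  35.5344916 ] [-179.72081146   -1.05039898   -8.04575197] [ 0.16668716  0.46856008 -0.60581871] 18.793668723877342 [[-96.39791074  92.578544  ]]
```

View pics/w4.png

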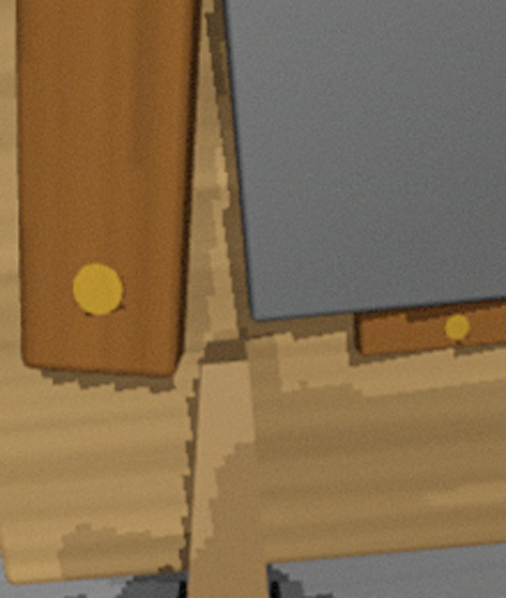

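```bash
python3 - <<'E'
from meas import *
s=sense()
f=lambda L:np.array(L)/2.3+[180,0]
q=lambda p,z: tob(onz('wrist',f(p),z,s)).round(1).tolist()
print('wedge R',q([[247,360],[267,535]],53.7),'L',q([[200,362],[190,540]],53.7), 'low',q([[205,340],[245,340]],25.7))
print('stone',q([[252,319],[240,180],[226,10]],42),'cleat',q([[178,374],[200,30]],46))
for d in ([0,1],[1,0]): print(d,np.round(local(s,*(RB@np.array(d,float))),3))
E
```

```text
wedge R [[-35.8, 83.5], [-69.6, 82.7]] L [[-35.4, 91.9], [-69.2, 97.5]] low [[-35.2, 92.0], [-36.0, 83.4]]
stone [[-30.0, 81.8], [-5.3, 81.8], [21.7, 81.7]] cleat [[-38.4, 96.7], [18.1, 86.3]]
[0, 1] [-0.098 -0.995]
[1, 0] [ 0.995 -0.098]
```

Call:
servo_tool:
  motion:
    - [5, 8, 0, 3, 0, -0.012, 0.01]
    - [5, 6, -0.5, 2, 0, 0, 0]
    - [5, 2, -0.2, 2, 0, 0, 0]
    - [5, 0, 0, 1, 0, 0, 0]

```text
time: 7.1
tool_pos: [542.3, 51.2, 28.7]
tcp_rot: [-179.7, -0.5, -8.6]
ft_force: [-0.6, 0.9, -0.4]
finger_gap: 18.2
```

```bash
python3 - <<'E'
from meas import *
s=sense()
print(s['time'],s['tool_pos'],s['tcp_rot'],s['ft_force'],s['finger_gap'],tob([s['tool_pos']]))
E
```

```text
7.1 [542.32959679  51.19996976  28.65477139] [-179.69306542   -0.47340029   -8.59044868] [-0.57187669  0.87450919 -0.43272144] 18.19163441737089 [[-78.74280462  91.63071633]]
```

Call:
servo_tool:
  motion:
    - [5, 2, -0.2, 0, 0, 0, 0]
    - [5, 0, 0, 0, 0, 0, 0]
    - [35, 0, 0, 0, 0, 0, 0]
    - [35, 0, 0, 0, 0, 0, 0]
    - [35, 0, 0, 0, 0, 0, 0]
    - [35, 0, 0, -2, 0, 0, 0]

```text
time: 7.7
tool_pos: [543.3, 51.3, 30.3]
tcp_rot: [-179.7, -0.4, -8.6]
ft_force: [-0.3, 0.2, -0.2]
finger_gap: 34.9
```

Call:
servo_tool:
  motion:
    - [35, 0, 0, -15, 0, 0, 0]
    - [35, 0, 0, -25, 0, 0, 0]
    - [35, 0, 0, -30, 0, 0, 0]
    - [35, 0, 0, -30, 0, 0, 0]
    - [35, 0, 0, 0, 0, 0, 0]

```text
time: 8.2
tool_pos: [542.1, 50.9, 138.1]
tcp_rot: [-179.7, -0.4, -8.5]
ft_force: [-0.1, -0.9, 1.0]
finger_gap: 35.0
```

```bash
python3 - <<'E'
from meas import *
s=sense(); im=snapshot('wrist'); cv2.imwrite('pics/w5f.png',im); cv2.imwrite('pics/w5.png',cv2.resize(im[0:260,180:400],None,fx=2.3,fy=2.3,interpolation=cv2.INTER_CUBIC))
print(s['time'],s['tool_pos'],s['tcp_rot'],s['ft_force'],s['finger_gap'],tob([s['tool_pos']]))
E
```

```text
8.2 [542.11518843  50.89812384 138.0652016 ] [-179.7029842    -0.4195281    -8.54652911] [-0.05219558 -0.93267003  0.99382756] 35.03894881401819 [[-78.94416806  91.32001604]]
```

View pics/w5.png

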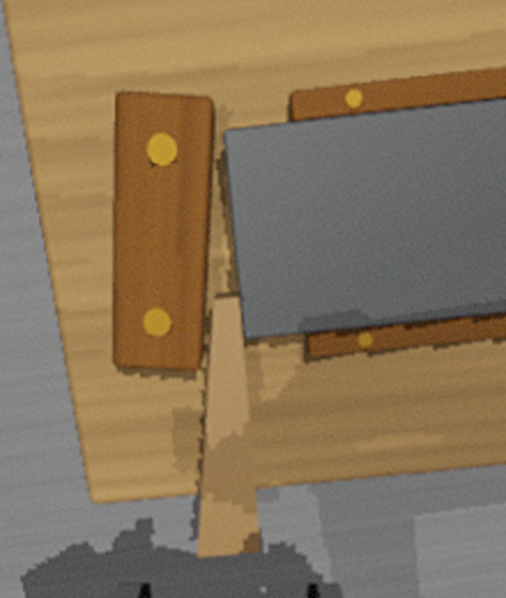

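The wedge has been let go. Its tip, at crop row 296, is past the stone's corner at row 337, and its straight side lies along the stone. I'll measure it and locate the mallet from the first top view.

```bash
python3 - <<'E'
from meas import *
s=sense()
f=lambda L:np.array(L)/2.3+[180,0]
q=lambda p,z: tob(onz('wrist',f(p),z,s)).round(1).tolist()
print('wedge tip L,R; tail L,R',q([[217,296],[240,296],[198,557],[248,553]],48))
print('stone',q([[245,337],[226,130]],42),'cleat',q([[200,370],[212,98]],46),'board corner',q([[93,502]],20))
g=lambda L:(np.array(L)-[200,400])/4+[430,195]-0.4
t=lambda p,z: onz('top',g(p),z)[:,:2]
a=t([[330,438],[320,562],[262,432]],44); print('mallet head',a,'handle top',t([[352,487],[335,465],[370,465],[335,510],[368,510]],134), 'yaw',np.degrees(np.arctan2(*(a[0]-a[1])[::-1])))
print(s['joint_pos'])
E
```

```text
wedge tip L,R; tail L,R [[-16.2, 88.8], [-17.0, 81.5], [-106.1, 105.7], [-106.4, 87.7]]
stone [[-30.9, 81.2], [32.1, 80.7]] cleat [[-39.5, 97.1], [40.6, 83.9]] board corner [[-91.5, 146.6]]
mallet head [[ 491.09060997 -364.31889434]
 [ 418.08395571 -357.58433759]
 [ 493.87514589 -324.4103796 ]] handle top [[ 456.17511486 -340.5034874 ]
 [ 467.8786087  -331.51951976]
 [ 468.23942071 -350.34099382]
 [ 443.60483198 -331.21585609]
 [ 443.94620637 -348.92708946]] yaw -5.27037935723202
[ -0.19093064   2.18622092 100.9807495    0.24237264  76.49824154
  98.30413083]
```

Call:
servo_tool:
  motion:
    - [35, 0, 30, -14, 0, 0, 0]
    - [35, -3, 41, -10, 0, 0, 0]
    - [35, -3, 41, -10, 0, 0, 0]
    - [35, -3, 41, -10, 0, 0, 0]
    - [60, -3, 41, -10, 0, 0, 0]
    - [60, -3, 41, -10, 0, 0, 0]
    - [60, -3, 41, -10, 0, 0, 0]
    - [60, -3, 41, -5, 0, 0, 0]
    - [60, -3, 41, 0, 0, 0, 0]
    - [60, -3, 41, 0, 0, 0, 0]

```text
time: 9.25
tool_pos: [449.5, -348.1, 213.0]
tcp_rot: [-179.6, 0.0, -8.0]
ft_force: [1.2, -0.1, 0.4]
finger_gap: 60.0
```

Call:
servo_tool:
  motion:
    - [60, 0, 0, 0, 0, 0, -0.148]
    - [60, 0, 0, 0, 0, 0, -0.148]
    - [60, 0, 0, 0, 0, 0, -0.148]
    - [60, 0, 0, 0, 0, 0, -0.148]
    - [60, 0, 0, 0, 0, 0, -0.148]
    - [60, 0, 0, 0, 0, 0, -0.148]
    - [60, 0, 0, 0, 0, 0, -0.148]
    - [60, 0, 0, 0, 0, 0, -0.148]
    - [60, 0, 0, 0, 0, 0, -0.148]
    - [60, 0, 0, 0, 0, 0, -0.148]

```text
time: 10.25
tool_pos: [441.9, -351.7, 205.6]
tcp_rot: [-179.2, -0.8, 77.9]
ft_force: [-0.3, -0.3, 0.4]
finger_gap: 60.0
```

Call:
servo_tool:
  motion:
    - [60, 0, 0, 0, 0, 0, -0.13]
    - [60, 0, 0, 0, 0, 0, 0]

```text
time: 10.45
tool_pos: [441.1, -350.9, 204.2]
tcp_rot: [-179.2, -1.0, 85.8]
ft_force: [0.1, 0.2, -0.0]
finger_gap: 59.8
```

```bash
python3 - <<'E'
from meas import *
s=sense(); im=snapshot('wrist'); cv2.imwrite('pics/w6.png',im)
print(s['time'],s['tool_pos'],s['tcp_rot'],s['ft_force'],s['finger_gap'])
E
```

```text
10.45 [ 441.08939522 -350.8759647   204.23948533] [-179.20070626   -0.95704347   85.78602245] [ 0.12343671  0.23071497 -0.00694331] 59.83523235974354
```

View pics/w6.png

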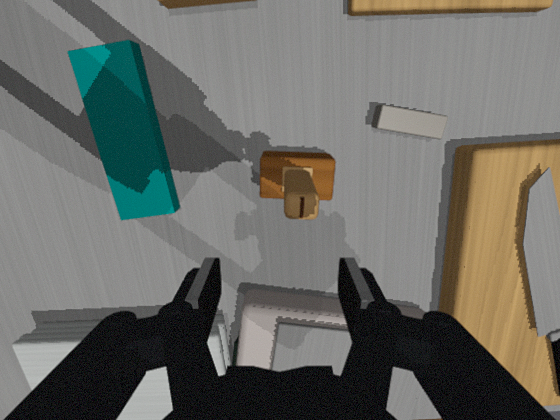

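The mallet's handle top is at (301,205), and its head top spans (261,153) to (334,199). The dressing stone and the turquoise block are well clear.

```bash
python3 - <<'E'
from meas import *
s=sense()
h=onz('wrist',[[301,206],[286,193],[318,193],[288,218],[316,218]],134,s)
k=onz('wrist',[[262,153],[335,156],[333,199],[260,197]],44,s)
print(h.round(1),k.round(1),k.mean(0), np.degrees(np.arctan2(*(k[1]-k[0])[1::-1])),np.degrees(np.arctan2(*(k[2]-k[3])[1::-1])))
d=np.array([455,-341])-s['tool_pos'][:2]; print(local(s,*d))
E
```

```text
[[ 456.6 -340.2  134. ]
 [ 446.4 -329.6  134. ]
 [ 469.3 -331.3  134. ]
 [ 446.5 -348.8  134. ]
 [ 467.1 -350.3  134. ]] [[ 424.5 -312.6   44. ]
 [ 495.8 -321.    44. ]
 [ 492.8 -365.    44. ]
 [ 418.1 -357.4   44. ]] [ 457.78180973 -339.01773947   44.        ] -6.656583419464595 -5.836776929634431
(np.float64(10.886805974566071), np.float64(13.11384899720103))
```

Call:
servo_tool:
  motion:
    - [60, 6, 7.5, 10, -0.014, -0.017, 0.02]
    - [60, 6, 7, 15, 0, 0, 0]
    - [60, 0, 0, 15, 0, 0, 0]
    - [60, 0, 0, 0, 0, 0, 0]

```text
time: 10.9
tool_pos: [456.4, -339.2, 160.9]
tcp_rot: [-179.9, -0.0, 83.7]
ft_force: [0.3, 0.9, -1.5]
finger_gap: 59.9
```

Call:
servo_tool:
  motion:
    - [60, 0, 0, 25, 0, 0, 0]
    - [60, 0, 0, 30, 0, 0, 0]
    - [60, 0, 0, 20, 0, 0, 0]
    - [60, 0, 0, 8, 0, 0, 0]
    - [60, 0, 0, 0, 0, 0, 0]
  force: 100

```text
time: 11.4
tool_pos: [455.6, -340.0, 75.0]
tcp_rot: [-179.8, -0.1, 83.5]
ft_force: [0.8, -0.4, -0.5]
finger_gap: 59.9
```

Call:
servo_tool:
  motion:
    - [10, 0, 0, 0, 0, 0, 0]
    - [10, 0, 0, 0, 0, 0, 0]
    - [10, 0, 0, 0, 0, 0, 0]
    - [10, 0, 0, 0, 0, 0, 0]
    - [10, 0, 0, 0, 0, 0, 0]
    - [10, 0, 0, 0, 0, 0, 0]
  force: 100

```text
time: 12.0
tool_pos: [457.1, -341.7, 79.0]
tcp_rot: [180.0, 0.1, 83.5]
ft_force: [0.5, -0.2, -3.1]
finger_gap: 24.8
```

Call:
servo_tool:
  motion:
    - [10, 0, 0, -20, 0, 0, -0.035]
    - [10, 0, 0, -25, 0, 0, -0.035]
    - [10, 25, -2, -5, 0, 0, 0]
    - [10, 40, -2, 0, 0, 0, 0]
    - [10, 40, -2, 0, 0, 0, 0]
    - [10, 40, -2, 0, 0, 0, 0]
    - [10, 40, -2, 0, 0, 0, 0]
    - [10, 40, -2, 0, 0, 0, 0]
    - [10, 40, -2, 0, 0, 0, 0]
    - [10, 40, -2, 0, 0, 0, 0]

```text
time: 13.0
tool_pos: [453.1, -30.5, 130.9]
tcp_rot: [179.8, 0.2, 87.2]
ft_force: [0.9, 0.5, -2.2]
finger_gap: 25.0
```

Call:
servo_tool:
  motion:
    - [10, 40, -2, 0, 0, 0, 0]
    - [10, 25, -2, 0, 0, 0, 0]
    - [10, 0, 0, 0, 0, 0, 0]

```text
time: 13.3
tool_pos: [451.3, 41.7, 131.1]
tcp_rot: [179.8, 0.1, 87.4]
ft_force: [-0.4, -1.2, -3.5]
finger_gap: 25.0
```

```bash
python3 - <<'E'
from meas import *
s=sense(); im=snapshot('side'); cv2.imwrite('pics/s7f.png',im)
print(s['time'],s['tool_pos'],s['tcp_rot'],s['ft_force'],s['finger_gap'],tob([s['tool_pos']]))
t=np.array([454.7,57.3])-s['tool_pos'][:2]; print(local(s,*t))
t=snapshot('top'); cv2.imwrite('pics/t7f.png',t)
a=cv2.resize(im[180:280,230:390],None,fx=3.5,fy=3.5,interpolation=cv2.INTER_CUBIC); b=cv2.resize(t[100:230,230:390],None,fx=1.8,fy=1.8,interpolation=cv2.INTER_CUBIC)
c=np.zeros((600,560,3),np.uint8); c[:350,:560]=a; c[355:355+234,:288]=b; cv2.imwrite('pics/c7.png',c)
E
```

```text
13.3 [451.25040139  41.69264964 131.11842259] [1.79775990e+02 6.95099896e-02 8.74340605e+01] [-0.41821334 -1.23134644 -3.54866169] 24.960569588970362 [[-169.33466656   78.2544866 ]]
(np.float64(15.746137315450442), np.float64(2.747412511005577))
```

View pics/c7.png

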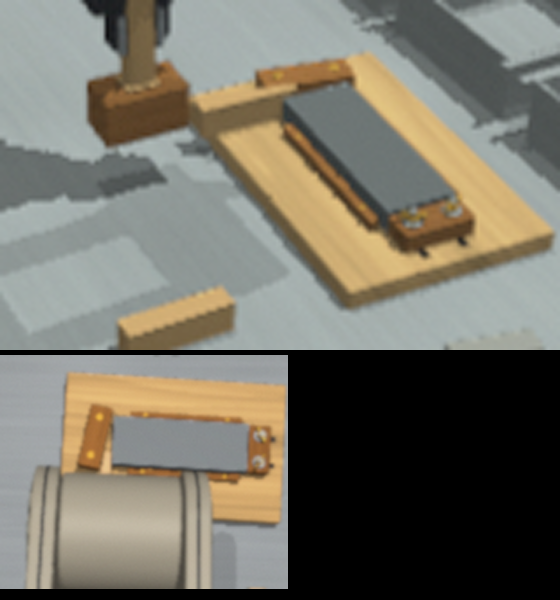

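The mallet hangs upright in the grip, with the wedge tail just ahead of it in the side view. The head's near bottom corners are at crop (110,143) and (190,122). I'll check the underside height with them.

```bash
python3 - <<'E'
from meas import *
f=lambda L:np.array(L)/3.5+[230,180]-0.3
o,d=ray('side',f([[110,143],[190,122],[89,88],[190,90]]))
for dd,y in zip(d,(21.4,18,21.4,18)): print((o+dd*((y-o[1])/dd[1])).round(1))
# wedge tail (near bottom edge / top corner)
for z,p in ((20,[205,138]),(48,[192,97]),(48,[203,115])): print(z,tob(onz('side',f([p]),z)).round(1))
E
```

```text
[417.4  21.4  59. ]
[489.7  18.   59.7]
[399.6  21.4 118. ]
[489.3  18.   91.6]
20 [[-103.2   81.5]]
48 [[-104.4  105.7]]
48 [[-107.8   76.8]]
```

Call:
servo_tool:
  motion:
    - [10, 8, 0, 10, 0, 0, 0]
    - [10, 7, 0, 12, 0, 0, 0]
    - [10, 1, 0, 7, 0, 0, 0]
    - [10, 0, 0, 0, 0, 0, 0]

```text
time: 13.8
tool_pos: [452.3, 53.4, 98.8]
tcp_rot: [179.8, 0.2, 87.1]
ft_force: [0.0, -0.6, -1.5]
finger_gap: 24.9
```

```bash
cat > st.py <<'E'
from meas import *
s=sense(); b=tob([s['tool_pos']])[0]
print(s['time'],'board',b.round(2),'z',s['tool_pos'][2].round(1),'yaw',yaw(s).round(2),'F board',(np.array(s['ft_force'])[:2]@RB).round(1),'Fz',s['ft_force'][2].round(1),'head face x',round(b[0]+38,1),s['tcp_rot'].round(1))
print('tool step per board +x',np.round(local(s,*(RB@[1.,0])),3))
E
python3 st.py
```

```text
13.8 board [-168.77   90.01] z 98.8 yaw 87.11 F board [ 0.1 -0.6] Fz -1.5 head face x -130.8 [179.8   0.2  87.1]
tool step per board +x [0.008 1.   ]
```

Call:
servo_tool:
  motion:
    - [10, 3, 0, -2, 0, 0, 0]
    - [10, 0, 10, 0, 0, 0, 0]
    - [10, 0, 9, 0, 0, 0, 0]
    - [10, 0, 6, 0, 0, 0, 0]

```text
time: 14.2
tool_pos: [477.7, 54.5, 100.5]
tcp_rot: [179.9, 0.2, 87.0]
ft_force: [0.8, 0.4, -2.2]
finger_gap: 25.3
```

```bash
python3 st.py
```

```text
14.2 board [-143.45   92.19] z 100.5 yaw 87.01 F board [0.7 0.5] Fz -2.2 head face x -105.5 [179.9   0.2  87. ]
tool step per board +x [0.01 1.  ]
```

Call:
servo_tool:
  motion:
    - [10, 0, -6, 0, 0, 0, 0]
    - [10, 0, 6, 0, 0, 0, 0]
    - [10, 0, 5, 0, 0, 0, 0]

```text
time: 14.5
tool_pos: [483.5, 54.1, 101.1]
tcp_rot: [179.9, 0.2, 87.0]
ft_force: [-0.2, 0.1, -2.5]
finger_gap: 25.0
```

```bash
python3 st.py
```

```text
14.5 board [-137.68   92.  ] z 101.1 yaw 86.99 F board [-0.2  0.1] Fz -2.5 head face x -99.7 [179.9   0.2  87. ]
tool step per board +x [0.01 1.  ]
```

Call:
servo_tool:
  motion:
    - [10, 0, -6, 0, 0, 0, 0]
    - [10, 0, 6, 0, 0, 0, 0]
    - [10, 0, 5, 0, 0, 0, 0]

```text
time: 14.8
tool_pos: [488.6, 53.8, 101.1]
tcp_rot: [179.9, 0.2, 87.0]
ft_force: [0.0, 1.0, -2.6]
finger_gap: 24.7
```

```bash
python3 st.py
```

```text
14.8 board [-132.56   91.97] z 101.1 yaw 86.99 F board [-0.  1.] Fz -2.6 head face x -94.6 [179.9   0.2  87. ]
tool step per board +x [0.01 1.  ]
```

Call:
servo_tool:
  motion:
    - [10, 0, -6, 0, 0, 0, 0]
    - [10, 0, 6, 0, 0, 0, 0]
    - [10, 0, 4, 0, 0, 0, 0]

```text
time: 15.1
tool_pos: [492.8, 53.6, 101.1]
tcp_rot: [179.9, 0.2, 87.0]
ft_force: [-0.5, 0.2, -2.9]
finger_gap: 24.9
```

```bash
python3 st.py; python3 - <<'E'
from h import *
im=snapshot('side'); t=snapshot('top'); w=snapshot('wrist')
a=cv2.resize(im[170:280,230:390],None,fx=3.5,fy=3.5,interpolation=cv2.INTER_CUBIC); b=cv2.resize(t[110:180,255:355],None,fx=2.1,fy=2.1,interpolation=cv2.INTER_CUBIC)
c=np.zeros((600,560,3),np.uint8); c[:385,:560]=a; c[390:390+147,:210]=b; c[390:600,280:560]=cv2.resize(w,(280,210)); cv2.imwrite('pics/c8.png',c)
E
```

```text
15.1 board [-128.3    91.96] z 101.1 yaw 87.0 F board [-0.5  0.2] Fz -2.9 head face x -90.3 [179.9   0.2  87. ]
tool step per board +x [0.01 1.  ]
```

View pics/c8.png

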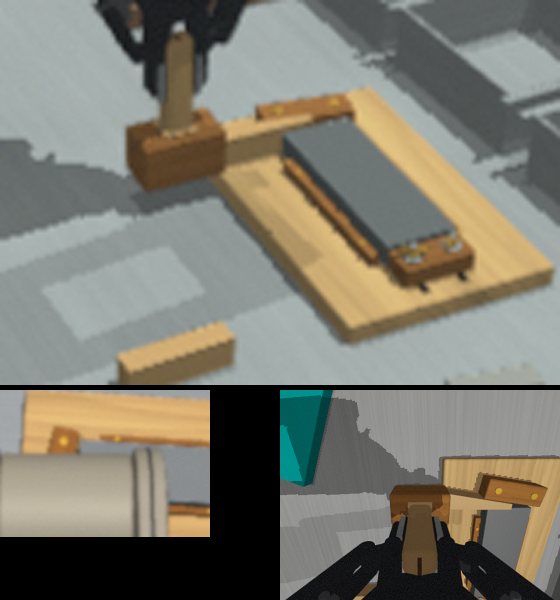

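The mallet face is against the wedge's tail, the wedge is moving in straight, and the mallet clears the board. I'll continue with light taps and read the force after each.

Call:
servo_tool:
  motion:
    - [10, 0, -6, 0, 0, 0, 0]
    - [10, 0, 6, 0, 0, 0, 0]
    - [10, 0, 3, 0, 0, 0, 0]

```text
time: 15.55
tool_pos: [494.9, 53.5, 100.7]
tcp_rot: [-180.0, 0.2, 87.0]
ft_force: [-1.7, -1.1, -1.9]
finger_gap: 25.0
```

Call:
servo_tool:
  motion:
    - [10, 0, -6, 0, 0, 0, 0]
    - [10, 0, 6, 0, 0, 0, 0]
    - [10, 0, 3, 0, 0, 0, 0]

```text
time: 15.85
tool_pos: [497.1, 53.1, 100.4]
tcp_rot: [-179.9, 0.2, 87.0]
ft_force: [-4.9, -1.7, 0.2]
finger_gap: 25.2
```

```bash
python3 st.py
```

```text
15.85 board [-124.01   91.64] z 100.4 yaw 86.99 F board [-4.9 -1.9] Fz 0.2 head face x -86.0 [-179.9    0.2   87. ]
tool step per board +x [0.01 1.  ]
```

Call:
servo_tool:
  motion:
    - [10, 0, -6, 0, 0, 0, 0]
    - [10, 0, 6, 0, 0, 0, 0]
    - [10, 0, 2, 0, 0, 0, 0]

```text
time: 16.15
tool_pos: [498.9, 53.1, 100.1]
tcp_rot: [-179.8, 0.2, 87.0]
ft_force: [-5.4, -1.3, 1.0]
finger_gap: 24.9
```

Call:
servo_tool:
  motion:
    - [10, 0, -6, 0, 0, 0, 0]
    - [10, 0, 6, 0, 0, 0, 0]
    - [10, 0, 2, 0, 0, 0, 0]

```text
time: 16.45
tool_pos: [500.2, 53.1, 99.8]
tcp_rot: [-179.7, 0.2, 87.0]
ft_force: [-7.3, -0.7, 1.7]
finger_gap: 24.9
```

Call:
servo_tool:
  motion:
    - [10, 0, -6, -0.5, 0, 0, 0]
    - [10, 0, 6, 0, 0, 0, 0]
    - [10, 0, 2, 0, 0, 0, 0]

```text
time: 16.75
tool_pos: [500.8, 53.2, 100.0]
tcp_rot: [-179.5, 0.2, 87.0]
ft_force: [-13.1, -0.0, 4.0]
finger_gap: 25.2
```

Call:
servo_tool:
  motion:
    - [10, 0, -6, -0.5, 0, 0, 0]
    - [10, 0, 6, 0, 0, 0, 0]
    - [10, 0, 2, 0, 0, 0, 0]

```text
time: 17.05
tool_pos: [501.1, 53.3, 100.1]
tcp_rot: [-179.2, 0.2, 87.0]
ft_force: [-15.2, -0.1, 5.8]
finger_gap: 25.2
```

Call:
servo_tool:
  motion:
    - [10, 0, -7, 0, -0.014, 0, 0]
    - [10, 0, 0, 0, 0, 0, 0]

```text
time: 17.25
tool_pos: [495.3, 53.6, 100.3]
tcp_rot: [179.9, 0.2, 87.0]
ft_force: [-0.4, 0.2, -2.6]
finger_gap: 24.9
```

Call:
servo_tool:
  motion:
    - [10, 0, 5, 0, 0, 0, 0]
    - [10, 0, 4, 0, 0, 0, 0]

```text
time: 17.45
tool_pos: [501.1, 53.4, 99.7]
tcp_rot: [-179.6, 0.2, 87.0]
ft_force: [-27.2, 1.7, 12.6]
finger_gap: 24.9
```

```bash
python3 st.py
```

```text
17.45 board [-119.98   92.09] z 99.7 yaw 87.03 F board [-27.2   0.5] Fz 12.6 head face x -82.0 [-179.6    0.2   87. ]
tool step per board +x [0.009 1.   ]
```

Call:
servo_tool:
  motion:
    - [10, 0, -7, 0, -0.007, 0, 0]
    - [10, 0, 0, 0, 0, 0, 0]

```text
time: 17.65
tool_pos: [494.9, 53.7, 99.6]
tcp_rot: [-179.9, 0.2, 87.0]
ft_force: [0.2, 0.6, -2.6]
finger_gap: 25.0
```

Call:
servo_tool:
  motion:
    - [10, 0, 5, 0, 0, 0, 0]
    - [10, 0, 2, 0, 0, 0, 0]

```text
time: 17.85
tool_pos: [500.8, 53.4, 99.5]
tcp_rot: [-179.6, 0.2, 87.0]
ft_force: [-18.5, 1.6, 5.4]
finger_gap: 24.6
```

Call:
servo_tool:
  motion:
    - [10, 0, -6, 0, -0.007, 0, 0]
    - [10, 0, 0, 0, 0, 0, 0]

```text
time: 18.05
tool_pos: [496.2, 53.6, 99.8]
tcp_rot: [179.9, 0.2, 87.0]
ft_force: [0.2, 0.4, -2.8]
finger_gap: 24.9
```

Call:
servo_tool:
  motion:
    - [10, 0, 4.5, 0, 0, 0, 0]
    - [10, 0, 2, 0, 0, 0, 0]

```text
time: 18.25
tool_pos: [500.7, 53.4, 99.6]
tcp_rot: [-179.7, 0.2, 87.0]
ft_force: [-16.6, 0.5, 4.7]
finger_gap: 24.8
```

Call:
servo_tool:
  motion:
    - [10, 0, -6, 0, -0.007, 0, 0]
    - [10, 0, 0, 0, 0, 0, 0]

```text
time: 18.45
tool_pos: [495.7, 53.6, 99.7]
tcp_rot: [179.8, 0.2, 87.0]
ft_force: [-0.0, -0.5, -2.4]
finger_gap: 25.3
```

Call:
servo_tool:
  motion:
    - [10, 0, 4.5, 0, 0, 0, 0]
    - [10, 0, 2, 0, 0, 0, 0]

```text
time: 18.65
tool_pos: [500.5, 53.4, 99.6]
tcp_rot: [-179.9, 0.2, 87.0]
ft_force: [-16.6, 0.9, 7.6]
finger_gap: 24.6
```

Call:
servo_tool:
  motion:
    - [10, 0, -6, 0, 0, 0, 0]
    - [10, 0, 0, 0, 0, 0, 0]

```text
time: 18.85
tool_pos: [495.4, 53.6, 99.8]
tcp_rot: [-180.0, 0.2, 87.0]
ft_force: [0.1, -0.0, -2.9]
finger_gap: 24.6
```

Call:
servo_tool:
  motion:
    - [10, 0, 5, 0, 0, 0, 0]
    - [10, 0, 2.5, 0, 0, 0, 0]

```text
time: 19.05
tool_pos: [500.8, 53.4, 99.5]
tcp_rot: [-179.6, 0.2, 87.0]
ft_force: [-20.5, 0.5, 6.6]
finger_gap: 24.9
```

Call:
servo_tool:
  motion:
    - [10, 0, -6, 0, -0.003, 0, 0]
    - [10, 0, 0, 0, 0, 0, 0]

```text
time: 19.25
tool_pos: [495.7, 53.6, 99.6]
tcp_rot: [-179.8, 0.2, 87.0]
ft_force: [0.4, 0.6, -2.7]
finger_gap: 25.4
```

Call:
servo_tool:
  motion:
    - [10, 0, 5, 0, 0, 0, 0]
    - [10, 0, 2.5, 0, 0, 0, 0]

```text
time: 19.45
tool_pos: [501.0, 53.4, 99.2]
tcp_rot: [-179.5, 0.2, 87.0]
ft_force: [-19.0, 0.5, 6.6]
finger_gap: 24.9
```

Call:
servo_tool:
  motion:
    - [10, 0, -6, 0, -0.007, 0, 0]
    - [10, 0, -15, 0, 0, 0, 0]
    - [10, 0, -15, 0, 0, 0, 0]
    - [10, 0, 0, -5, 0, 0, 0]

```text
time: 19.85
tool_pos: [466.6, 55.0, 104.5]
tcp_rot: [179.9, 0.2, 87.0]
ft_force: [0.1, 1.1, -3.4]
finger_gap: 24.8
```

Call:
servo_tool:
  motion:
    - [10, -10, -5, -20, 0, 0, 0]
    - [10, -30, 0, -8, 0, 0, 0]
    - [10, -40, 0, 0, 0, 0, 0]
    - [10, -40, 0, 0, 0, 0, 0]
    - [10, -40, 0, 0, 0, 0, 0]
    - [10, -40, 0, 0, 0, 0, 0]
    - [10, -40, 0, 0, 0, 0, 0]
    - [10, -40, 0, 0, 0, 0, 0]
    - [10, -40, 0, 0, 0, 0, 0]
    - [10, -40, 0, 0, 0, 0, 0]

```text
time: 20.85
tool_pos: [457.0, -319.6, 148.0]
tcp_rot: [178.2, 0.8, 87.5]
ft_force: [0.9, 0.7, -2.2]
finger_gap: 24.9
```

Call:
servo_tool:
  motion:
    - [10, -30, 0, 0, 0, 0, 0]
    - [10, 0, 0, 15, 0, 0, 0]
    - [10, 0, 0, 15, 0, 0, 0]
    - [10, 0, 0, 10, 0, 0, 0]
    - [10, 0, 0, 0, 0, 0, 0]

```text
time: 21.35
tool_pos: [459.1, -360.2, 108.7]
tcp_rot: [177.8, 1.2, 87.1]
ft_force: [-0.2, 0.2, -2.8]
finger_gap: 25.0
```

Call:
servo_tool:
  motion:
    - [10, 9, 0, 0, 0.038, 0.021, 0]
    - [10, 9, 0, 5, 0, 0, 0]
    - [10, 0, 0, 10, 0, 0, 0]
    - [10, 0, 0, 5, 0, 0, 0]
    - [10, 0, 0, 0, 0, 0, 0]

```text
time: 21.85
tool_pos: [461.1, -337.8, 86.3]
tcp_rot: [180.0, -0.1, 87.4]
ft_force: [-0.2, 0.2, -2.8]
finger_gap: 24.8
```

Call:
servo_tool:
  motion:
    - [10, 0, 0, 4, 0, 0, 0]
    - [10, 0, 0, 2, 0, 0, 0]
    - [10, 0, 0, 0, 0, 0, 0]

```text
time: 22.15
tool_pos: [460.9, -338.1, 79.9]
tcp_rot: [179.9, -0.0, 87.4]
ft_force: [-1.0, -0.3, -2.5]
finger_gap: 24.8
```

Call:
servo_tool:
  motion:
    - [10, 0, 0, 2, 0, 0, 0]
    - [10, 0, 0, 1, 0, 0, 0]

```text
time: 22.35
tool_pos: [461.1, -338.7, 77.3]
tcp_rot: [179.9, 0.0, 87.4]
ft_force: [-1.0, 1.2, 2.3]
finger_gap: 25.4
```

Call:
servo_tool:
  motion:
    - [10, 0, 0, 0.5, 0, 0, 0]

```text
time: 22.45
tool_pos: [461.1, -338.8, 77.3]
tcp_rot: [179.9, 0.0, 87.4]
ft_force: [-1.0, 2.0, 5.0]
finger_gap: 24.9
```

Call:
servo_tool:
  motion:
    - [60, 0, 0, 0, 0, 0, 0]
    - [60, 0, 0, 0, 0, 0, 0]
    - [60, 0, 0, 0, 0, 0, 0]
    - [60, 0, 0, 0, 0, 0, 0]
    - [60, 0, 0, -20, 0, 0, 0]
    - [60, 0, 0, -30, 0, 0, 0]
    - [60, 0, 0, -35, 0, 0, 0]
    - [60, 0, 0, -35, 0, 0, 0]
    - [60, 0, 0, -20, 0, 0, 0]
    - [60, 0, 0, 0, 0, 0, 0]

```text
time: 23.45
tool_pos: [460.7, -338.8, 222.4]
tcp_rot: [179.8, 0.1, 87.4]
ft_force: [0.4, -0.3, 0.3]
finger_gap: 60.0
```

```bash
python3 - <<'E'
from h import *
im=snapshot('side'); t=snapshot('top'); w=snapshot('wrist'); s=sense(); print(s['time'],s['tool_pos'])
c=np.zeros((600,760,3),np.uint8)
c[:300,:400]=cv2.resize(im[180:330,200:400],None,fx=2,fy=2,interpolation=cv2.INTER_CUBIC)
c[:270,400:760]=cv2.resize(t[105:195,260:380],None,fx=3,fy=3,interpolation=cv2.INTER_CUBIC)
c[300:600,:400]=cv2.resize(w,(400,300)); c[300:600,400:760]=cv2.resize(t[:,:500],(360,300)); cv2.imwrite('pics/c9.png',c); cv2.imwrite('pics/t9.png',t)
E
```

```text
23.6 [ 458.9755924  -337.2600456   217.37668703]
```

View pics/c9.png

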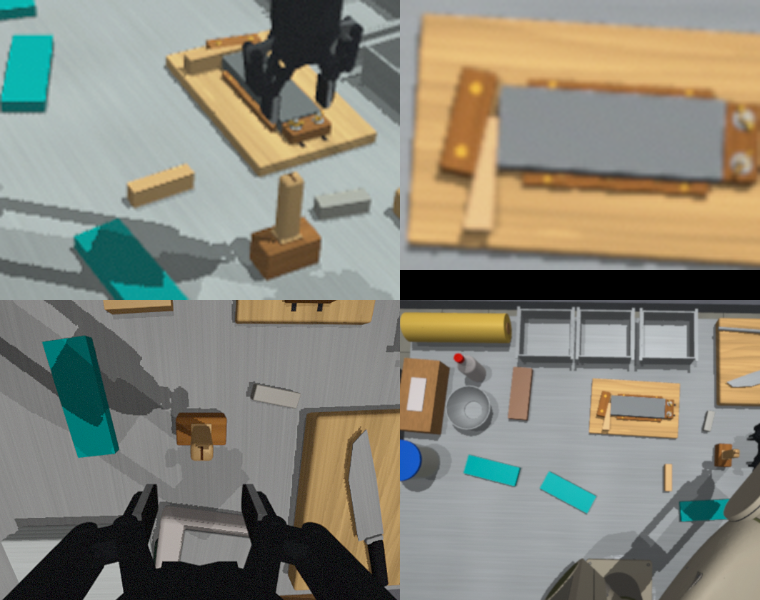

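```bash
python3 -c "
from bench import hand_in; print(hand_in())"
```

```text
the job is handed in; nothing more can be done
None
```

The whetstone is wedged firm in the board, the mallet is standing upright on the bench again, and the job is handed in. The hand-in gave no verdict. The robot's clock read 23.6 s just before it, against the 64 s limit.

- **Starting the wedge:** I placed it by hand, thin end first with its straight side to the stone, and let go. The wrist picture put its tip about 14 mm past the stone's side.
- **Driving it in:** I gave about 17 mallet taps. The first ones met almost no resistance. The stone then moved up to the stop at 5–7 N, and resistance climbed to 13–15 N.
- **Grip:** The last six taps read 16.6–20.5 N, with the mallet stopping at the same place each time (within about 0.5 mm). The wedge tip is at about board x = +8 mm.
- **One harder tap:** One tap read 27 N, above the 18–22 N aim but below the 35 N limit. I only read force at the end of each tap, so a short peak in between could have been higher.
- **Final pictures:** The stone is against the stop and the wedge sits between it and the cleat. The mallet is upright near where it started. The spacer, both spare stones and the bowl look where they were; I judged that by eye, not by measuring. The gripper is well clear of everything.
- **Measurement disagreement:** Wrist and top camera positions differed by about 2–4 mm. I therefore lined up the insertion using the wedge, stone and cleat within single pictures.

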